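# Clear the bush and check the gap with the gauge blade

## Robot

A 6-joint arm with a two-finger parallel gripper is mounted at the origin on the work surface. World frame = base frame: x ahead of the robot, y to its left, z up, the work surface at z = 0. Lengths are in m, angles in rad, forces in N, time in s.
With the tool pointing down it reaches from about 0.35 to 0.875 m from the base axis. Payload 15.5 kg.
Tool frame: the origin (TCP) lies between the finger pads; the fingertips stand tip_extent ahead of it and the grasp point (between the pads) is the TCP (tip_extent is the distance from the TCP to the fingertips, in m); z points along the fingers, y is the direction in which the jaws open and shut (so a half turn about z gives the same grasp; the last joint's range is limited). The gripper opens to 85 mm and grips with 20 to 120 N. Pads are 22 mm wide; open, the fingers measure 114 mm over their backs; the gripper's body (76 mm by 85 mm) begins 54 mm behind the grasp point. The pads swing forward as they close: fully open they stand 13 mm farther back than shut.
Start: joints at [-1.365, 0.494, 1.345, -0, 1.302, -0.096], TCP at [0.186, -0.597, 0.25] pointing down, gripper open.
Joint ranges: [-2.91, 2.91], [-0.82, 2.16], [0.22, 2.67], [-1.22, 4.37], [0.12, 2.79], [-3.08, 3.08]. Speed limits (rad/s): [1.89, 1.89, 2.57, 3.01, 3.01, 3.01].

## Interface

Orientations are given as a 3x3 rotation matrix whose columns are the frame's x, y, z axes.
In Python, from workcell import sense, camera, job_done, find_in, tip_extent gives the robot as it stands.
- The arm moves only by the tool drive_tool, never from a script. Its argument "targets" is a list of rows, each a list of 5 numbers: the finger opening in m, from 0 to 0.0854, then the shift along the tool's x, y, z in m, then the turn about the tool's z in rad. A call has 1 to 20 rows; each row shifts and turns the commanded pose from where the row before left it, along the tool's axes as they then stand; what a row does not reach is not made up. A row lasts 1/10 s, in which the tool goes at most 50 mm and 8.59 degrees, less where a joint would pass 70% of its speed; a pose out of reach is approached as far as the arm can. A call with a gripper value outside its range is refused whole. The fingers move at their own pace and stop on an object; "grip_force" is the grip in N (left out, the last holds). Time passes only in rows, so rows that do not move let the fingers close. It gives the time, the measured TCP pose, the force and the opening at its end, in the units of the state.
- sense(): the state, without advancing time (a new reading comes with each control period).
- camera(name): name is "scene" or "side" or "wrist"; returns a dict with "color" (420x560x3 uint8, red, green, blue), "mtx" (3x3 intrinsics, pixels), "pose" (4x4, takes a point from camera to world coordinates); the wrist camera has in their place "hand_eye" (4x4, takes a point from camera to tool coordinates, whose origin is the TCP and whose axes are the flange's). Camera axes: x right, y down, z forward; pixel columns grow to the right and rows downward; lengths in m; the calibration is good to about 2 mm. A picture is of the moment at which its call begins: read the wrist's pose just before it. There is no depth.
- job_done(): hands the job in, once; it reports no verdict.
Trained networks look in a picture, given as the dict that the camera call returned (one of the last four; its "shot" number tells which), for a name from the list of things; names that differ only in an ending like _2 or _b are one class to them, and where a whole thing is asked for, a point or a joint stands for the part that bears it (a point fixed in the world has none). Each returns a list of dicts, best first, with "p" (0 to 1); they miss things now and then, are a little off and sometimes report something else, mostly with a low value. They report only what shows in the picture. A call takes as long as a camera call. They do not tell look-alikes from the thing itself.
- find_in(picture, thing): "xy" ([column, row] as shares, 0 to 1, of the picture: columns of its width, rows of its height, amid what is visible of it).
The state is a dict: "time": time; "qpos": joint angles; "dq": joint speeds; "joint_torque": joint torques, N m; "tool_pos": TCP position; "eef_rot": TCP orientation; "wrist_force": force on the tool from outside, world axes, zero at the start; "ft_torque": the same for the moment, N m; "gripper_width": opening from 0.0 (shut) to 1.0 (fully open).
Only numpy, scipy, OpenCV 4.12 (cv2) and the standard library are available. Lean on these libraries where they do the work, as an engineer would, in place of code of your own. Each camera call takes 0.05 s, during which the arm holds its last target. There are 200 camera calls.

## Task

A finished bush has been left standing on the bed of the gap fixture: put it into the brass tin first. Then slide the gauge's blade, lying flat on the bed, into the gap under the bridge until its shoulders are up against the two cheeks, without forcing it, and leave it there, fully home. Leave the oil bottle, the wrench and the jar where they are.

Things in the scene. Friction and masses are not known exactly. Their poses are not given: they have to be found in the camera images.
- fixture: Gap fixture, fixed to the bench: steel bed 200 (x) by 130 (y) by 30 mm high; on it two aluminium cheeks joined by a bridge, a block at x +20 to +60, y -40 to +40 mm, top 70 mm above the bench (screw heads to 76). Origin: centre of the bed's underside; x points from the free part of the bed (robot's side) into the gap, z up.
- gap_mouth (a point): Centre of the gap's mouth, on the bed's top (30 mm above the bench), in the plane of the cheeks' front faces (20 mm ahead of the fixture's origin). The gap under the bridge is 27 mm wide (y, between the cheeks) and 8 mm high, runs straight through along x, 40 mm long, open at both ends. Axes as the fixture: x points into the gap.
- gauge: Loose gauge, 140 g, flat on the bench, 5 mm thick: dark steel plate (x -25 to +40, y -21 to +21 mm), from it a bright blade 20 mm wide, half-round at its end (x 40 to 95); the plate's two front corners beside the blade are the shoulders. Upright black grip on it, 40 (x) by 12 mm (y), 5 to 41 mm up. Origin: underside, below the grip's middle; x towards the blade's tip, z up.
- gauge_shoulder (a point): Point on the gauge's underside, on its centre line, at the shoulders (40 mm ahead of the gauge's origin).
- gauge_tip (a point): Point on the gauge's underside at the very tip of the blade (95 mm ahead of the gauge's origin).
- bush: The loose steel bush, about 110 g, standing on the bed in front of the gap: a flange 32 mm across and 6 mm high at the foot, above it a round body 24 mm across, 38 mm high in all, dark bore on top. Origin: centre of its underside; z up along its axis.
- bush_mid (a point): Middle of the bush, on its axis, 19 mm above its foot.
- tin: The open brass tin, fixed to the bench, empty: 150 (x) by 110 (y) by 45 mm high outside, walls and floor 3 mm. Origin: centre of its underside, on the bench; z up.
- oil_bottle: Bystander: closed clear oil bottle, 52 mm across, 130 mm high, standing. Origin: centre of its underside.
- wrench: Bystander: steel wrench lying flat on the bench. Origin: its underside, near the middle of its length.
- jar: Bystander: closed glass jar with a steel lid, 52 mm across, 50 mm high. Origin: centre of its underside.
There are look-alikes about, which are no part of the job. Leave any pink look-alike of the bush alone.

How it is judged:
On the way, in this order (a step that is already met when the one before it is completed fails the run):
1. the bush lies or stands in the brass tin, let go (x of bush_mid in the frame of tin between -0.073 and 0.073 m and y of bush_mid in the frame of tin between -0.053 and 0.053 m and z of bush_mid in the frame of tin between 0 and 0.042 m and contact force between the fingers and bush below 0.5 N and linear speed of bush below 0.05 m/s), for 0.2 s.
2. the blade is in the gap, its shoulders at the cheeks' front faces (x of gauge_shoulder in the frame of gap_mouth between -0.004 and 0.004 m and y of gauge_shoulder in the frame of gap_mouth between -0.008 and 0.008 m and z of gauge_shoulder in the frame of gap_mouth between -0.003 and 0.005 m and x of gauge_tip in the frame of gap_mouth above 0.048 m and angle between the x axis of gauge and the x axis of fixture, either way round below 0.12 rad and angle between gauge's own z axis and vertical below 0.1 rad), for 0.2 s.
At the end, for the whole second after the job is handed in: Bush at rest inside the tin, standing or lying. Gauge at rest, flat on the bed (tilt under 0.1 rad, height within 5 mm), blade in the gap, shoulders within 4 mm of the cheeks' front faces and within 8 mm sideways of the gap's middle, in line within 0.12 rad (all of step 2 and x of bush_mid in the frame of tin between -0.073 and 0.073 m and y of bush_mid in the frame of tin between -0.053 and 0.053 m and z of bush_mid in the frame of tin between 0 and 0.042 m and linear speed of each of bush, gauge below 0.02 m/s); the robot touches nothing.
It fails at once if the gauge is forced against the fixture (more than 60 N) (contact force between gauge and fixture above 60 N).
It fails at once if the oil bottle is moved by more than 20 mm (distance of oil_bottle from where it was at the start of the episode above 0.02 m).
It fails at once if the wrench is moved by more than 20 mm (distance of wrench from where it was at the start of the episode above 0.02 m).
It fails at once if the jar is moved by more than 20 mm (distance of jar from where it was at the start of the episode above 0.02 m).
It also fails if it takes over 62 s, if anything falls off the work surface, if the arm or the gripper's body presses on something with over 40 N, if the wrist force passes 120 N, or if a joint passes its speed limit or range.

## Working session

There is one attempt and no reset: what is moved stays moved. The work goes in short steps, Python scripts to look and compute and a tool call to move; the robot and the scene stay as the last step left them, time stands still between calls to the robot, and variables do not carry over. Pictures are saved under pics/ and viewed, about 8 in all and at most 12, crops included, and the job is handed in when it is done.

Besides the shell and the picture viewer there is one more tool, called after "Emit:" as name([rows], argument=value, ...), one row to a line, values as JSON. drive_tool: Moves the arm, as the interface text tells. Its arguments: {"type":"object","properties":{"targets":{"type":"array","items":{"type":"array","items":{"type":"number"}}},"grip_force":{"type":"number"}},"required":["targets"]}

```bash
mkdir -p pics; cat > h.py <<'E'
import numpy as np, cv2
from workcell import sense, camera, job_done, find_in, tip_extent
def snap(n,save=None):
    s=sense(); c=camera(n)
    if n=='wrist':
        T=np.eye(4);T[:3,:3]=s['eef_rot'];T[:3,3]=s['tool_pos'];c['pose']=T@np.array(c['hand_eye'])
    if save: cv2.imwrite(f'pics/{save}.png',c['color'][:,:,::-1])
    return c
def ray(c,px,z):
    P=np.array(c['pose']);d=P[:3,:3]@np.linalg.solve(np.array(c['mtx']),[px[0],px[1],1.]);o=P[:3,3]
    return o+d*(z-o[2])/d[2]
def proj(c,p):
    P=np.array(c['pose']);q=np.array(c['mtx'])@(P[:3,:3].T@(np.array(p)-P[:3,3]));return q[:2]/q[2]
E
python3 - <<'E'
from h import *
np.set_printoptions(precision=4,suppress=True)
s=sense();print(s,tip_extent if not callable(tip_extent) else tip_extent())
Z=dict(fixture=.05,gauge=.02,bush=.049,tin=.02,oil_bottle=.065,wrench=.005,jar=.025)
im=[]
for n in ('scene','side'):
    c=snap(n,n+'0');im.append(c['color'])
    print(n,np.array(c['pose'])[:3])
    for t,z in Z.items():
        for f in find_in(c,t):
            px=np.array(f['xy'])*[560,420]
            print(t,round(f['p'],2),px.round(),ray(c,px,z).round(3))
c=snap('wrist','wrist0');print(c['hand_eye'],c['mtx'])
E
```

```text
{'time': 0.0, 'qpos': array([-1.3645,  0.4942,  1.3462, -0.    ,  1.3025, -0.0955]), 'dq': array([ 0.0011, -0.0007, -0.0004,  0.0006,  0.0014,  0.0009]), 'joint_torque': array([  0.0007, -88.2162, -38.3865,  -0.    ,   0.0104,   0.    ]), 'tool_pos': array([ 0.1857, -0.5964,  0.2497]), 'eef_rot': array([[ 0.9548,  0.2972, -0.0003],
       [ 0.2972, -0.9548,  0.0012],
       [ 0.0001, -0.0013, -1.    ]]), 'wrist_force': array([-0.457 ,  0.1326,  0.3084]), 'ft_torque': array([ 0.0088, -0.032 ,  0.0043]), 'gripper_width': 0.9994921748695101} 0.019
scene [[-0.7557  0.5192 -0.3992  1.0225]
 [ 0.6548  0.6123 -0.4431  0.4542]
 [ 0.0144 -0.5962 -0.8027  0.8628]]
fixture 0.56 [283. 233.] [0.651 0.061 0.05 ]
gauge 0.65 [216. 149.] [ 0.595 -0.279  0.02 ]
gauge 0.21 [294. 316.] [0.756 0.215 0.02 ]
bush 0.73 [304. 219.] [0.587 0.063 0.049]
bush 0.73 [353. 243.] [0.549 0.18  0.049]
bush 0.55 [323. 268.] [0.644 0.183 0.049]
bush 0.49 [335. 201.] [0.494 0.07  0.049]
tin 0.8 [397. 286.] [0.54  0.309 0.02 ]
oil_bottle 0.59 [294. 316.] [0.77  0.227 0.065]
wrench 0.68 [294. 317.] [0.754 0.212 0.005]
wre
[... 201 characters left out ...]
 [ 0.0157 -0.7542 -0.6564  0.6669]]
fixture 0.85 [256. 241.] [0.619 0.073 0.05 ]
gauge 0.81 [326. 168.] [ 0.573 -0.289  0.02 ]
bush 0.81 [279. 301.] [0.515 0.197 0.049]
bush 0.75 [325. 268.] [0.461 0.084 0.049]
bush 0.5 [275. 240.] [0.583 0.052 0.049]
tin 0.94 [243. 358.] [0.534 0.31  0.02 ]
oil_bottle 0.8 [156. 269.] [0.76  0.231 0.065]
wrench 0.67 [278. 151.] [ 0.736 -0.335  0.005]
jar 0.66 [137. 326.] [0.737 0.333 0.025]
jar 0.47 [157. 265.] [0.79  0.198 0.025]
[[-0.0002 -0.9497 -0.3132  0.0806]
 [ 1.     -0.0001 -0.0005  0.0004]
 [ 0.0005 -0.3132  0.9497 -0.1237]
 [ 0.      0.      0.      1.    ]] [[296.9127   0.     278.9736]
 [  0.     296.9127 206.8476]
 [  0.       0.       1.    ]]
```

View pics/scene0.png

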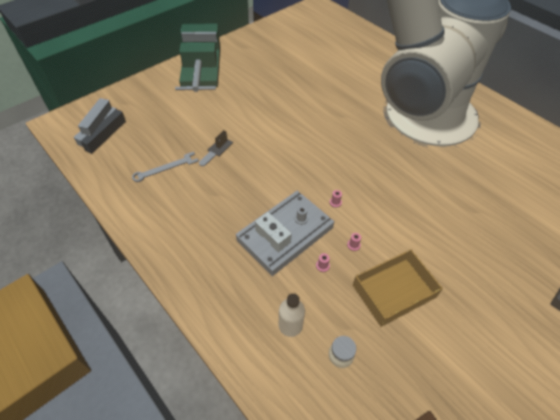

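View pics/side0.png

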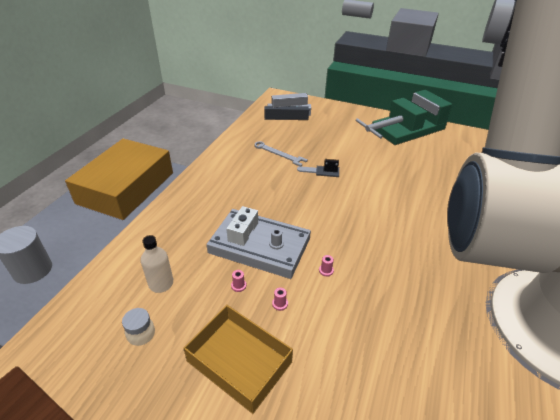

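The scene view shows the steel bush on the bed at (302,215). The pink look-alikes stand beside the fixture, the gauge is at (218,147) and the tin at (397,286). The side view agrees, with the bush at (276,238). Next I'll compute rough poses.

```bash
python3 - <<'E'
from h import *
np.set_printoptions(precision=4,suppress=True)
for n,pts in (('scene',dict(c1=(297,194,.03),c2=(333,225,.03),c3=(273,268,.03),c4=(237,237,.03),bush=(302,210,.068),tip=(203,163,.003),grip=(221,141,.03),tin1=(405,254,.045),tin2=(439,289,.045),tin3=(386,320,.045),tin4=(354,285,.045))),
 ('side',dict(c1=(310,238,.03),c2=(293,270,.03),c3=(209,243,.03),c4=(235,213,.03),bush=(276,232,.068),tip=(298,170,.003),grip=(331,165,.025),tin1=(228,311,.045),tin2=(291,352,.045),tin3=(253,403,.045),tin4=(187,355,.045)))):
    c=snap(n)
    for k,(u,v,z) in pts.items(): print(n,k,ray(c,(u,v),z))
E
```

```text
scene c1 [ 0.538  -0.0155  0.03  ]
scene c2 [0.5364 0.1094 0.03  ]
scene c3 [0.7196 0.105  0.03  ]
scene c4 [ 0.7302 -0.0109  0.03  ]
scene bush [0.5833 0.0486 0.068 ]
scene tip [ 0.6445 -0.2758  0.003 ]
scene grip [ 0.5714 -0.2887  0.03  ]
scene tin1 [0.4788 0.2749 0.045 ]
scene tin2 [0.4915 0.3764 0.045 ]
scene tin3 [0.6293 0.3485 0.045 ]
scene tin4 [0.6212 0.2533 0.045 ]
side c1 [ 0.5212 -0.0013  0.03  ]
side c2 [0.5229 0.1004 0.03  ]
side c3 [0.7199 0.1019 0.03  ]
side c4 [ 0.713  -0.0092  0.03  ]
side bush [0.5837 0.0474 0.068 ]
side tip [ 0.6488 -0.271   0.003 ]
side grip [ 0.5628 -0.3017  0.025 ]
side tin1 [0.5931 0.2501 0.045 ]
side tin2 [0.4583 0.2802 0.045 ]
side tin3 [0.4811 0.3808 0.045 ]
side tin4 [0.6151 0.3531 0.045 ]
```

Emit:
drive_tool([
  [0.0854, 0, 0, 0, 0.15],
  [0.0854, 0, 0, 0, 0.15],
  [0.0854, 0.032, -0.025, 0, 0],
  [0.0854, 0.032, -0.025, 0, 0],
  [0.0854, 0.032, -0.025, 0, 0],
  [0.0854, 0.032, -0.025, 0, 0],
  [0.0854, 0.032, -0.025, 0, 0],
  [0.0854, 0.032, -0.025, 0, 0],
  [0.0854, 0.032, -0.025, 0, 0],
  [0.0854, 0.032, -0.025, 0, 0],
  [0.0854, 0.032, -0.025, 0, 0],
  [0.0854, 0.032, -0.025, 0, 0],
  [0.0854, 0.032, -0.025, 0, 0],
  [0.0854, 0.032, -0.025, 0, 0],
  [0.0854, 0, 0, 0, 0],
  [0.0854, 0, 0, 0, 0],
])

```text
time: 2.55
tool_pos: [0.5697, -0.2954, 0.2501]
eef_rot: [[1.0, 0.004, -0.0], [0.004, -1.0, 0.0], [-0.0, -0.0, -1.0]]
wrist_force: [0.3, -0.4, -0.3]
gripper_width: 1.001
```

```bash
python3 - <<'E'
from h import *
s=sense();print(s['time'],s['tool_pos'],s['eef_rot'][:,0])
c=snap('wrist','w1')
for f in find_in(c,'gauge'):print(f,ray(c,np.array(f['xy'])*[560,420],.02))
np.save('w1.npy',c['pose'])
E
```

```text
2.55 [ 0.56968391 -0.29537452  0.2500512 ] [ 9.99993635e-01  3.55167708e-03 -3.40175286e-04]
{'xy': [0.495, 0.3817], 'p': 0.97} [ 0.59198907 -0.29334074  0.02      ]
```

View pics/w1.png

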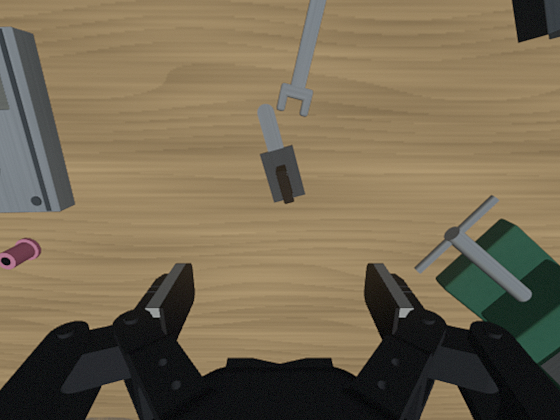

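Emit:
drive_tool([
  [0.0854, 0, -0.034, 0, 0],
  [0.0854, 0, -0.034, 0, 0],
  [0.0854, 0, -0.034, 0, 0],
  [0.0854, 0, -0.034, 0, 0],
  [0.0854, 0, -0.034, 0, 0],
  [0.0854, 0, -0.034, 0, 0],
  [0.0854, 0, -0.034, 0, 0],
  [0.0854, 0, -0.034, 0, 0],
  [0.0854, 0, -0.034, 0, 0],
  [0.0854, 0, -0.034, 0, 0],
  [0.0854, 0, 0, 0, 0],
  [0.0854, 0, 0, 0, 0],
])

```text
time: 3.85
tool_pos: [0.5684, 0.0435, 0.2504]
eef_rot: [[1.0, 0.002, 0.0], [0.002, -1.0, -0.0], [0.0, 0.0, -1.0]]
wrist_force: [0.5, -1.4, 0.2]
gripper_width: 0.998
```

```bash
python3 - <<'E'
from h import *
s=sense();print(s['time'],s['tool_pos'],s['eef_rot'][:,0])
c=snap('wrist','w2')
for f in find_in(c,'bush'):print(f,ray(c,np.array(f['xy'])*[560,420],.049))
np.save('w2.npy',c['pose'])
E
```

```text
3.85 [0.56839866 0.04350151 0.25042606] [9.99998080e-01 1.95637662e-03 1.13208184e-04]
{'xy': [0.3207, 0.3169], 'p': 0.78} [0.62438995 0.14931415 0.049     ]
{'xy': [0.3193, 0.5086], 'p': 0.75} [0.53332168 0.15961511 0.049     ]
{'xy': [0.4971, 0.401], 'p': 0.71} [0.58654759 0.04398018 0.049     ]
{'xy': [0.4863, 0.6107], 'p': 0.58} [0.47797509 0.05124485 0.049     ]
```

View pics/w2.png

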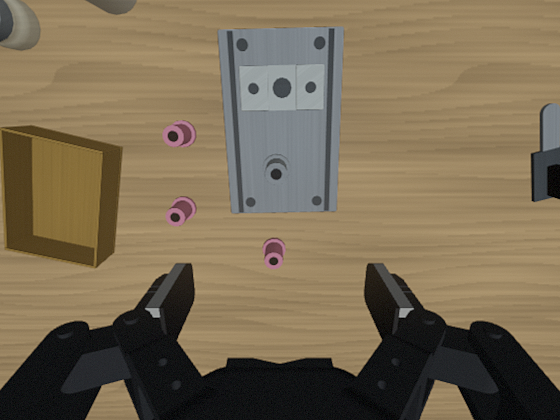

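The wrist views show the gauge plate's centre at (282,173) with its tip at (264,106). The bush bore is at (276,174), in front of the block at (282,88), with the tin on the left. Now precise numbers.

```bash
python3 - <<'E'
from h import *
np.set_printoptions(precision=4,suppress=True)
c=snap('wrist')
for k,v in dict(bushtop=(276,174,.068),bushflange=(276.5,166,.036),f1=(232,212,.03),f2=(337,210,.03),b1=(219,29,.03),b2=(344,29,.03),m1=(241,110,.03),m2=(324,108,.03),t1=(240,110,.07),t2=(324.5,108,.07),t3=(238,66,.07),t4=(324,65,.07),ta=(3,128,.045),tb=(122,148,.045),tc=(98,266,.045)).items(): print(k,ray(c,v[:2],v[2]))
c['pose']=np.load('w1.npy')
for k,v in dict(tip=(264,104,.005),p1=(261,153,.005),p2=(293,145,.005),p3=(304,195,.005),p4=(272,203,.005),g1=(276,166,.041),g2=(284,165,.041),gb=(292,202,.041)).items(): print(k,ray(c,v[:2],v[2]))
E
```

```text
bushtop [0.5845 0.0456 0.068 ]
bushflange [0.587  0.0453 0.036 ]
f1 [0.529  0.1001 0.03  ]
f2 [ 0.5317 -0.0286  0.03  ]
b1 [0.7266 0.1036 0.03  ]
b2 [ 0.7266 -0.0238  0.03  ]
m1 [0.6481 0.0843 0.03  ]
m2 [ 0.6502 -0.007   0.03  ]
t1 [0.6482 0.0804 0.07  ]
t2 [ 0.6501 -0.0018  0.07  ]
t3 [0.6872 0.0807 0.07  ]
t4 [0.6881 0.0005 0.07  ]
ta [0.6297 0.3386 0.045 ]
tb [0.6085 0.2144 0.045 ]
tc [0.4628 0.2685 0.045 ]
tip [ 0.6556 -0.2777  0.005 ]
p1 [ 0.5985 -0.2733  0.005 ]
p2 [ 0.6083 -0.3126  0.005 ]
p3 [ 0.5448 -0.3279  0.005 ]
p4 [ 0.5338 -0.2866  0.005 ]
g1 [ 0.589  -0.2921  0.041 ]
g2 [ 0.5902 -0.3011  0.041 ]
gb [ 0.5465 -0.3109  0.041 ]
```

Emit:
drive_tool([
  [0.07, 0.018, -0.002, 0.03, 0],
  [0.07, 0, 0, 0.04, 0],
  [0.07, 0, 0, 0.04, 0],
  [0.07, 0, 0, 0.04, 0],
  [0.06, 0, 0, 0.03, 0],
  [0.06, 0, 0, 0.012, 0],
  [0.06, 0, 0, 0, 0],
  [0.01, 0, 0, 0, 0],
  [0.01, 0, 0, 0, 0],
  [0.01, 0, 0, 0, 0],
  [0.01, 0, 0, 0, 0],
  [0.01, 0, 0, 0, 0],
  [0.01, 0, 0, 0, 0],
  [0.01, 0, 0, 0, 0],
], grip_force=40)

```text
time: 5.4
tool_pos: [0.5875, 0.0458, 0.0599]
eef_rot: [[1.0, 0.002, 0.003], [0.002, -1.0, -0.0], [0.003, 0.0, -1.0]]
wrist_force: [-1.2, -1.1, 9.1]
gripper_width: 0.262
```

Emit:
drive_tool([
  [0.01, 0, 0, -0.02, 0],
  [0.01, 0, 0, -0.045, 0],
  [0.01, 0, 0, -0.045, 0],
  [0.01, -0.004, -0.024, 0, 0],
  [0.01, -0.004, -0.03, 0, 0],
  [0.01, -0.004, -0.03, 0, 0],
  [0.01, -0.005, -0.03, 0, 0],
  [0.01, -0.005, -0.03, 0, 0],
  [0.01, -0.005, -0.03, 0, 0],
  [0.01, -0.005, -0.03, 0, 0],
  [0.01, -0.005, -0.03, 0, 0],
  [0.01, -0.005, -0.03, 0, 0],
  [0.01, 0, 0, 0, 0],
  [0.01, 0, 0, 0, 0],
])

```text
time: 6.8
tool_pos: [0.544, 0.3104, 0.169]
eef_rot: [[1.0, 0.003, 0.001], [0.003, -1.0, 0.0], [0.001, -0.0, -1.0]]
wrist_force: [-0.4, -0.7, -1.1]
gripper_width: 0.26
```

```bash
python3 - <<'E'
from h import *
s=sense();print(s['time'],s['tool_pos'],s['gripper_width'],s['wrist_force'])
a=snap('wrist')['color'];b=snap('scene')['color'][210:350,300:487]
o=np.hstack([cv2.resize(a,(400,300)),cv2.resize(b,(400,300))]);cv2.imwrite('pics/w3.png',o[:,:,::-1])
E
```

```text
6.8 [0.54401181 0.3103619  0.16901167] 0.26000296263795086 [-0.37662949 -0.73277054 -1.10517597]
```

View pics/w3.png

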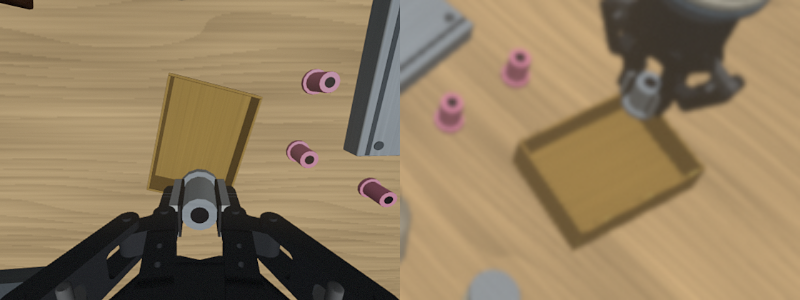

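The bush is held upright over the near part of the tin. The rim corners are at about (168,73), (261,97) and (148,188) in the left panel.

```bash
python3 - <<'E'
from h import *
c=snap('wrist')
for p in ((168,73),(261,97),(148,188),(240,190)): print(ray(c,np.array(p)*1.4,.045))
E
```

```text
[0.6299429 0.3436163 0.045    ]
[0.60427978 0.23883873 0.045     ]
[0.48768242 0.37622741 0.045     ]
[0.48488855 0.25544082 0.045     ]
```

Emit:
drive_tool([
  [0.01, 0, 0.002, 0.04, 0],
  [0.01, 0, 0, 0.04, 0],
  [0.01, 0, 0, 0.035, 0],
  [0.01, 0, 0, 0.014, 0],
  [0.01, 0, 0, 0, 0],
  [0.045, 0, 0, 0, 0],
  [0.045, 0, 0, 0, 0],
  [0.045, 0, 0, 0, 0],
  [0.045, 0, 0, -0.03, 0],
  [0.045, 0, 0, -0.045, 0],
  [0.045, 0, 0, -0.045, 0],
  [0.045, 0, 0, -0.045, 0],
  [0.045, 0, 0, -0.035, 0],
  [0.045, 0, 0, 0, 0],
])

```text
time: 8.35
tool_pos: [0.5462, 0.3089, 0.2457]
eef_rot: [[1.0, 0.002, 0.009], [0.002, -1.0, 0.004], [0.009, -0.004, -1.0]]
wrist_force: [0.2, 0.2, 0.5]
gripper_width: 0.524
```

```bash
python3 - <<'E'
from h import *
s=sense();print(s['time'],s['tool_pos'],s['gripper_width'],s['wrist_force'])
a=snap('wrist')['color'];b=snap('scene')['color'][210:350,300:487]
o=np.hstack([cv2.resize(a,(400,300)),cv2.resize(b,(400,300))]);cv2.imwrite('pics/w4.png',o[:,:,::-1])
E
```

```text
8.35 [0.54618442 0.30891613 0.24568413] 0.5244696965061763 [0.19048253 0.15973907 0.53940608]
```

View pics/w4.png

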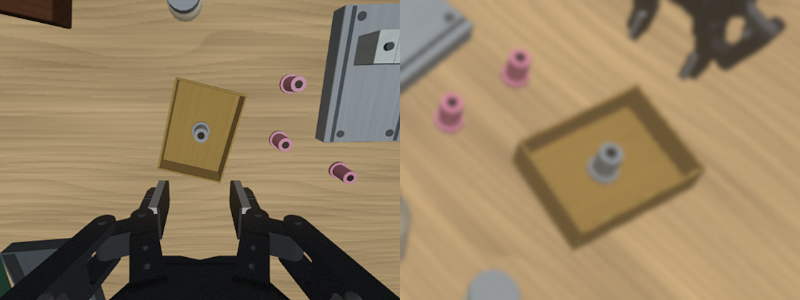

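The bush stands in the tin. Going to the gauge.

Emit:
drive_tool([
  [0.05, 0, 0.03, 0, 0],
  [0.05, 0, 0.04, 0, 0],
  [0.05, 0, 0.04, 0, 0],
  [0.05, 0, 0.04, 0, 0],
  [0.05, 0, 0.04, 0, 0],
  [0.05, 0, 0.04, 0, 0],
  [0.05, 0, 0.04, 0, 0],
  [0.05, 0, 0.04, 0, 0],
  [0.05, 0, 0.04, 0, 0],
  [0.05, 0, 0.04, 0, 0],
  [0.05, 0, 0.04, 0, 0],
  [0.05, 0, 0.04, 0, 0],
  [0.05, 0.005, 0.04, 0, 0],
  [0.05, 0.005, 0.04, 0, 0],
  [0.05, 0, 0.04, 0, 0],
  [0.05, 0, 0.02, 0.035, -0.11],
  [0.05, 0, 0, 0.03, -0.115],
  [0.05, 0, 0, 0, 0],
  [0.05, 0, 0, 0, 0],
])

```text
time: 10.35
tool_pos: [0.5549, -0.3015, 0.1739]
eef_rot: [[0.975, 0.222, -0.002], [0.222, -0.975, 0.001], [-0.001, -0.002, -1.0]]
wrist_force: [0.4, 0.7, 0.4]
gripper_width: 0.585
```

```bash
python3 - <<'E'
from h import *
s=sense();print(s['time'],s['tool_pos'],s['eef_rot'][:,0])
c=snap('wrist','w5');np.save('w5.npy',c['pose'])
print(s['qpos'])
E
```

```text
10.35 [ 0.5548608 -0.3015445  0.173947 ] [ 0.97512657  0.22164419 -0.00142531]
[-5.92358334e-01  5.80511352e-01  1.41356129e+00  6.97720633e-05
  1.14966769e+00  7.54910041e-01]
```

View pics/w5.png

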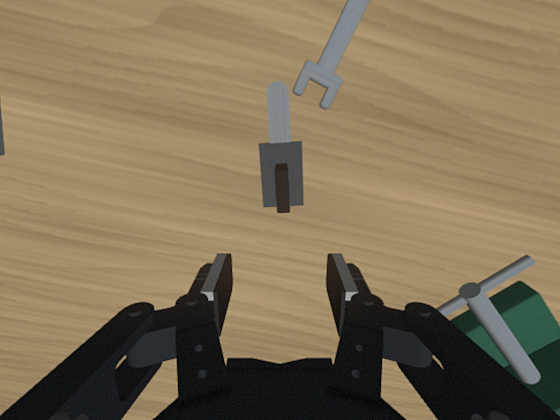

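The gauge is nearly in line with the tool: tip at (277,82), plate corners (260,143), (302,141), (303,205) and (264,207), grip top (281,164) to (284,212).

```bash
python3 - <<'E'
from h import *
np.set_printoptions(precision=4,suppress=True)
c=snap('wrist');s=sense();R=s['eef_rot'];t=s['tool_pos']
for k,v in dict(tip=(277,82,.005),p1=(260,143,.005),p2=(302,141,.005),p3=(303,205,.005),p4=(264,207,.005),gf=(281,164.5,.041),gr=(283.5,212.5,.041)).items():
    w=ray(c,v[:2],v[2]);print(k,w,R.T@(w-t))
E
```

```text
tip [ 0.6566 -0.2771  0.005 ] [ 0.1036 -0.0019  0.1708]
p1 [ 0.5994 -0.2731  0.005 ] [ 0.0487 -0.0186  0.1707]
p2 [ 0.6103 -0.3124  0.005 ] [0.0506 0.0222 0.1708]
p3 [ 0.5472 -0.3295  0.005 ] [-0.0147  0.0248  0.1707]
p4 [ 0.5361 -0.2904  0.005 ] [-0.0169 -0.0158  0.1706]
gf [ 0.5897 -0.296   0.041 ] [0.0341 0.0017 0.1347]
gr [ 0.5469 -0.3082  0.041 ] [-0.0103  0.004   0.1347]
```

Emit:
drive_tool([
  [0.05, 0.01, 0.003, 0, -0.05],
  [0.05, 0, 0, 0.04, 0],
  [0.05, 0, 0, 0.04, 0],
  [0.05, 0, 0, 0.035, 0],
  [0.05, 0, 0, 0.02, 0],
  [0.05, 0, 0, 0.01, 0],
  [0.05, 0, 0, 0, 0],
  [0.0, 0, 0, 0, 0],
  [0.0, 0, 0, 0, 0],
  [0.0, 0, 0, 0, 0],
  [0.0, 0, 0, 0, 0],
  [0.0, 0, 0, 0, 0],
  [0.0, 0, 0, 0, 0],
  [0.0, 0, 0, 0, 0],
  [0.0, 0, 0, 0, 0],
], grip_force=50)

```text
time: 11.95
tool_pos: [0.5664, -0.3032, 0.0308]
eef_rot: [[0.962, 0.273, 0.002], [0.273, -0.962, -0.001], [0.002, 0.002, -1.0]]
wrist_force: [-1.1, 0.6, 9.9]
gripper_width: 0.133
```

Emit:
drive_tool([
  [0.0, 0, 0, -0.02, 0],
  [0.0, 0, 0, -0.04, 0],
  [0.0, 0, 0, -0.04, 0],
  [0.0, 0, 0, -0.02, 0.127],
  [0.0, 0, 0, 0, 0.13],
  [0.0, -0.003, -0.021, 0, 0],
  [0.0, -0.003, -0.032, 0, 0],
  [0.0, -0.003, -0.032, 0, 0],
  [0.0, -0.003, -0.032, 0, 0],
  [0.0, -0.003, -0.032, 0, 0],
  [0.0, -0.003, -0.032, 0, 0],
  [0.0, -0.003, -0.032, 0, 0],
  [0.0, -0.003, -0.032, 0, 0],
  [0.0, -0.003, -0.032, 0, 0],
  [0.0, -0.003, -0.032, 0, 0],
  [0.0, -0.002, -0.032, 0, 0],
  [0.0, 0, 0, 0, 0],
  [0.0, 0, 0, 0, 0],
  [0.0, 0, 0, 0, 0],
])

```text
time: 13.85
tool_pos: [0.5272, 0.037, 0.1496]
eef_rot: [[1.0, 0.019, 0.001], [0.019, -1.0, -0.0], [0.001, 0.0, -1.0]]
wrist_force: [0.2, 0.1, -1.7]
gripper_width: 0.135
```

```bash
python3 - <<'E'
from h import *
np.set_printoptions(precision=4,suppress=True)
s=sense();print(s['time'],s['tool_pos'],s['eef_rot'][:,0],s['gripper_width'],s['wrist_force'])
c=snap('wrist','w6')
o=cv2.resize(c['color'][0:300,140:420],(747,800))
o=cv2.resize(c['color'][20:245,130:430],(800,600),interpolation=cv2.INTER_CUBIC)
cv2.imwrite('pics/w6c.png',o[:,:,::-1])
E
```

```text
13.85 [0.5272 0.037  0.1496] [0.9998 0.0194 0.0007] 0.13465708086949288 [ 0.2155  0.0672 -1.6711]
```

View pics/w6c.png

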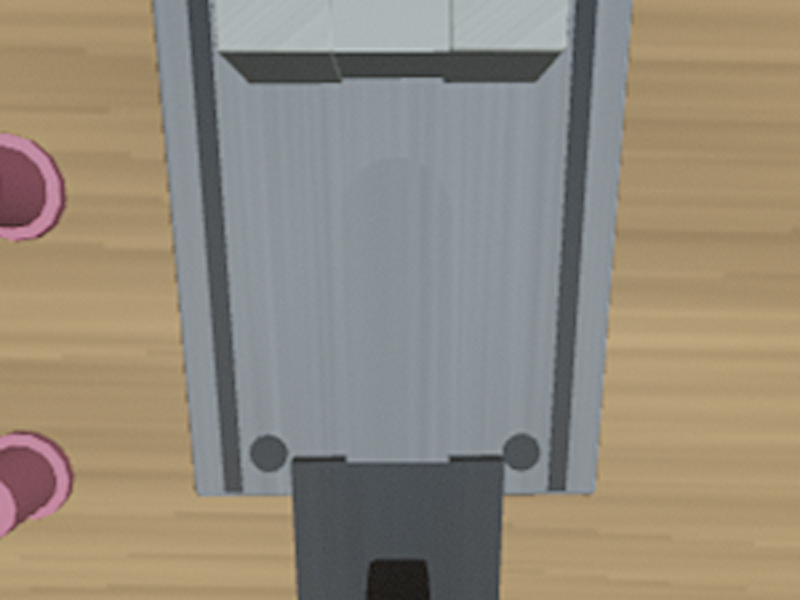

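Blade tip is at (398,157) in the crop and the plate corners are at (293,459) and (503,459). The cheeks' inner feet are at (341,82) and (443,82).

```bash
python3 - <<'E'
from h import *
np.set_printoptions(precision=4,suppress=True)
c=snap('wrist');s=sense();R=s['eef_rot'];t=s['tool_pos']
zt=t[2]-.026
for k,v in dict(tip=(398,157,zt),j1=(346,459,zt),j2=(449,459,zt),p1=(293,459,zt),p2=(503,459,zt),q1=(299,600,zt),q2=(500,600,zt),gl=(248,82,.03),gli=(341,81,.03),gri=(443,81,.03),gr=(538,82,.03),tl=(217,51,.07),tr=(568,51,.07),f1=(196,494,.03),f2=(597,493,.03)).items():
    w=ray(c,np.array(v[:2])/2.6667+[130,20],v[2]);print(k,w,R.T@(w-t))
E
```

```text
tip [0.6211 0.0382 0.1235] [0.094  0.0003 0.026 ]
j1 [0.5663 0.0474 0.1235] [ 0.0394 -0.0099  0.026 ]
j2 [0.5667 0.0272 0.1235] [0.0394 0.0103 0.026 ]
p1 [0.5661 0.0578 0.1235] [ 0.0394 -0.0203  0.026 ]
p2 [0.5669 0.0166 0.1235] [0.0394 0.0209 0.026 ]
q1 [0.5357 0.0572 0.1235] [ 0.009  -0.0203  0.026 ]
q2 [0.5365 0.0154 0.1235] [0.009  0.0215 0.026 ]
gl [0.6477 0.08   0.03  ] [ 0.1213 -0.0411  0.1195]
gli [0.6484 0.0544 0.03  ] [ 0.1216 -0.0154  0.1195]
gri [0.649  0.0262 0.03  ] [0.1216 0.0127 0.1195]
gr [0.6492 0.     0.03  ] [0.1213 0.0389 0.1195]
tl [0.6474 0.0799 0.07  ] [ 0.121  -0.041   0.0795]
tr [ 0.6489 -0.0001  0.07  ] [0.121  0.039  0.0795]
f1 [0.5279 0.1016 0.03  ] [ 0.0019 -0.0649  0.1195]
f2 [ 0.5306 -0.0279  0.03  ] [0.0023 0.0646 0.1195]
```

Emit:
drive_tool([
  [0.0, 0.015, -0.001, 0, 0],
  [0.0, 0, 0, 0.03, 0],
  [0.0, 0, 0, 0.03, 0],
  [0.0, 0, 0, 0.018, 0],
  [0.0, 0, 0, 0.006, 0],
  [0.0, 0, 0, 0.002, 0],
  [0.0, 0, 0, 0, 0],
  [0.0, 0, 0, 0, 0],
])

```text
time: 14.75
tool_pos: [0.5425, 0.0387, 0.0642]
eef_rot: [[1.0, 0.02, 0.002], [0.02, -1.0, -0.0], [0.002, 0.0, -1.0]]
wrist_force: [-0.3, 0.3, -1.5]
gripper_width: 0.132
```

Emit:
drive_tool([
  [0.0, 0, 0, 0.001, 0],
  [0.0, 0, 0, 0.001, 0],
  [0.0, 0, 0, 0.0005, 0],
  [0.0, 0, 0, 0, 0],
  [0.0, 0, 0, 0, 0],
])

```text
time: 15.25
tool_pos: [0.5419, 0.0388, 0.0608]
eef_rot: [[1.0, 0.02, 0.0], [0.02, -1.0, -0.0], [0.0, 0.0, -1.0]]
wrist_force: [0.6, 0.3, -0.1]
gripper_width: 0.138
```

```bash
python3 - <<'E'
from h import *
s=sense();print(s['time'],s['tool_pos'],s['eef_rot'][:,0],s['wrist_force'])
a=snap('side')['color'][205:275,205:315];b=snap('wrist')['color'][60:270,140:420]
o=np.hstack([cv2.resize(a,(400,300),interpolation=cv2.INTER_CUBIC),cv2.resize(b,(400,300))]);cv2.imwrite('pics/w7.png',o[:,:,::-1])
E
```

```text
15.25 [0.54193327 0.03883851 0.06083206] [9.99803832e-01 1.98063746e-02 7.54688215e-05] [ 0.6009492   0.27594223 -0.09714588]
```

View pics/w7.png

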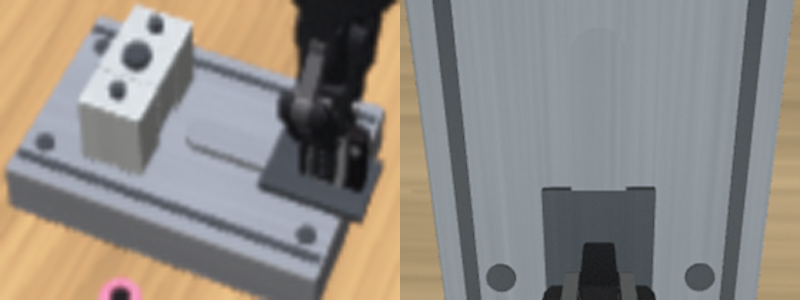

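Emit:
drive_tool([
  [0.0, 0.005, 0, 0, 0],
  [0.0, 0.005, 0, 0, 0],
  [0.0, 0.005, 0, 0, 0],
  [0.0, 0.005, 0, 0, 0],
  [0.0, 0.005, 0, 0, 0],
  [0.0, 0, 0, 0, 0],
  [0.0, 0, 0, 0, 0],
])

```text
time: 16.05
tool_pos: [0.5675, 0.0393, 0.0608]
eef_rot: [[1.0, 0.02, 0.001], [0.02, -1.0, -0.0], [0.001, 0.0, -1.0]]
wrist_force: [1.4, 0.0, 1.9]
gripper_width: 0.13
```

Emit:
drive_tool([
  [0.0, 0.006, 0, 0, 0],
  [0.0, 0.006, 0, 0, 0],
  [0.0, 0.006, 0, 0, 0],
  [0.0, 0.006, 0, 0, 0],
  [0.0, 0.005, 0, 0, 0],
  [0.0, 0.004, 0, 0, 0],
  [0.0, 0.002, 0, 0, 0],
  [0.0, 0, 0, 0, 0],
  [0.0, 0, 0, 0, 0],
])

```text
time: 16.95
tool_pos: [0.6019, 0.0401, 0.0609]
eef_rot: [[1.0, 0.02, -0.0], [0.02, -1.0, 0.0], [-0.0, -0.0, -1.0]]
wrist_force: [-1.7, 0.7, 4.7]
gripper_width: 0.136
```

```bash
python3 - <<'E'
from h import *
s=sense();print(s['time'],s['tool_pos'],s['eef_rot'][:,0],s['wrist_force'])
b=snap('wrist')['color'][60:270,140:420]
o=cv2.resize(b,(800,600),interpolation=cv2.INTER_CUBIC);cv2.imwrite('pics/w8.png',o[:,:,::-1])
E
```

```text
16.95 [0.60190396 0.04005547 0.0608501 ] [ 9.99803720e-01  1.98121320e-02 -3.21443477e-05] [-1.67470805  0.6940779   4.67438341]
```

View pics/w8.png

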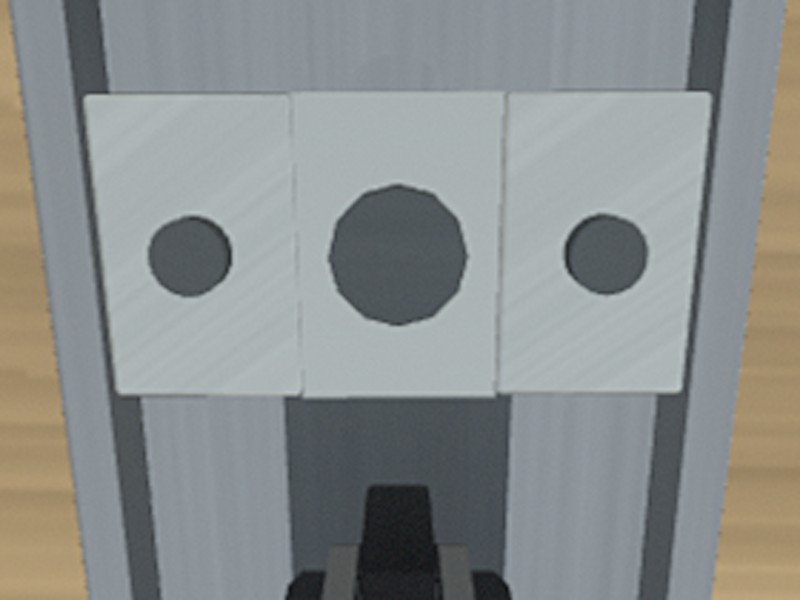

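Emit:
drive_tool([
  [0.0, 0.002, 0, 0, 0],
  [0.0, 0.002, 0, 0, 0],
  [0.0, 0.001, 0, 0, 0],
  [0.0, 0, 0, 0, 0],
  [0.0, 0, 0, 0, 0],
])

```text
time: 17.5
tool_pos: [0.6065, 0.0402, 0.0608]
eef_rot: [[1.0, 0.02, -0.001], [0.02, -1.0, 0.0], [-0.001, -0.0, -1.0]]
wrist_force: [-4.3, 0.6, 6.5]
gripper_width: 0.134
```

Emit:
drive_tool([
  [0.0, 0.001, 0, 0, 0],
  [0.0, 0, 0, 0, 0],
  [0.0, 0, 0, 0, 0],
])

```text
time: 17.8
tool_pos: [0.6075, 0.0402, 0.0608]
eef_rot: [[1.0, 0.02, -0.001], [0.02, -1.0, 0.0], [-0.001, -0.0, -1.0]]
wrist_force: [-4.2, -0.4, 7.2]
gripper_width: 0.131
```

Emit:
drive_tool([
  [0.0, 0.001, 0, 0, 0],
  [0.0, 0, 0, 0, 0],
  [0.0, 0, 0, 0, 0],
])

```text
time: 18.1
tool_pos: [0.6085, 0.0402, 0.0608]
eef_rot: [[1.0, 0.02, -0.001], [0.02, -1.0, 0.0], [-0.001, -0.0, -1.0]]
wrist_force: [-4.7, -0.0, 6.3]
gripper_width: 0.133
```

Emit:
drive_tool([
  [0.0, 0.001, 0, 0, 0],
  [0.0, 0, 0, 0, 0],
  [0.0, 0, 0, 0, 0],
])

```text
time: 18.4
tool_pos: [0.6093, 0.0402, 0.0608]
eef_rot: [[1.0, 0.02, -0.001], [0.02, -1.0, -0.0], [-0.001, -0.0, -1.0]]
wrist_force: [-5.4, -0.2, 7.2]
gripper_width: 0.127
```

Emit:
drive_tool([
  [0.0, 0.0007, 0, 0, 0],
  [0.0, 0, 0, 0, 0],
  [0.0, 0, 0, 0, 0],
])

```text
time: 18.7
tool_pos: [0.6093, 0.0402, 0.0608]
eef_rot: [[1.0, 0.02, -0.002], [0.02, -1.0, -0.0], [-0.002, -0.0, -1.0]]
wrist_force: [-9.8, -1.6, 12.3]
gripper_width: 0.133
```

The tool stopped at 0.6093 with the force rising to only about 10 N, so the shoulders are seated. Releasing and lifting.

Emit:
drive_tool([
  [0.0, -0.0005, 0, 0, 0],
  [0.04, 0, 0, 0, 0],
  [0.04, 0, 0, 0, 0],
  [0.04, 0, 0, 0, 0],
  [0.04, 0, 0, 0, 0],
  [0.04, 0, 0, -0.01, 0],
  [0.04, 0, 0, -0.02, 0],
  [0.04, 0, 0, -0.04, 0],
  [0.04, 0, 0, -0.04, 0],
  [0.04, 0, 0, -0.04, 0],
  [0.04, -0.04, 0, 0, 0],
  [0.04, -0.04, 0, 0, 0],
  [0.04, 0, 0, 0, 0],
  [0.04, 0, 0, 0, 0],
])

```text
time: 20.1
tool_pos: [0.5297, 0.0386, 0.2118]
eef_rot: [[1.0, 0.02, 0.001], [0.02, -1.0, -0.0], [0.001, 0.0, -1.0]]
wrist_force: [1.3, -1.0, 0.4]
gripper_width: 0.469
```

```bash
python3 - <<'E'
from h import *
s=sense();print(s['time'],s['tool_pos'],s['wrist_force'],s['gripper_width'])
c=snap('wrist');np.save('w9.npy',c['pose']);b=c['color'][0:210,140:420]
o=cv2.resize(b,(800,600),interpolation=cv2.INTER_CUBIC);cv2.imwrite('pics/w9.png',o[:,:,::-1])
E
```

```text
20.1 [0.52973611 0.03857966 0.21180256] [ 1.31007245 -0.97606336  0.39185439] 0.46946030443555575
```

View pics/w9.png

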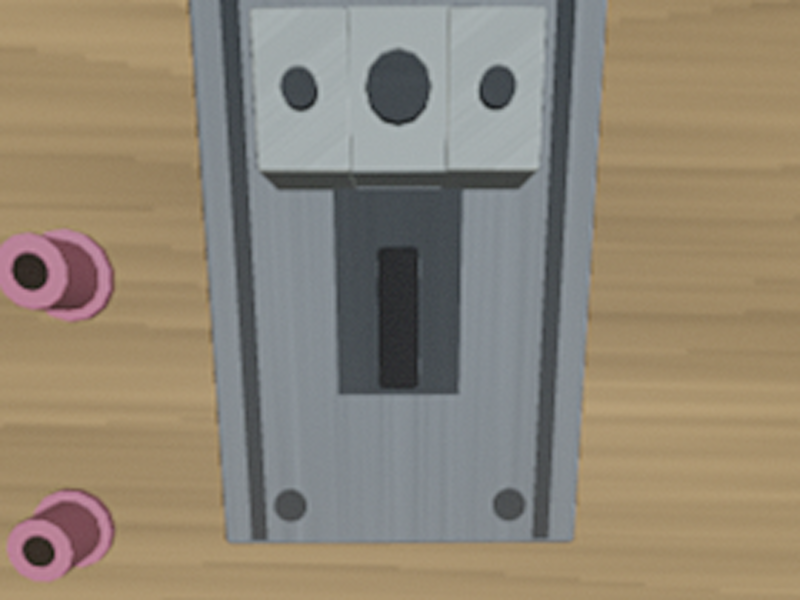

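The plate's shoulders, at row 187, meet the cheeks' feet at row 188. The plate is centred and square. A quick numeric check, then I'll hand in.

```bash
python3 - <<'E'
from h import *
c=snap('wrist');k=.35
r=ray(c,(140+399*k,394*k),.035);f=ray(c,(140+400*k,541*k),.03);print('rear-to-bed-front',r-f,'expect x .055')
s=snap('scene')
for d in find_in(s,'bush'): print(d['p'],ray(s,np.array(d['xy'])*[560,420],.02))
if abs(r[0]-f[0]-.055)<.004: job_done();print('done')
E
```

```text
rear-to-bed-front [0.05387855 0.00147156 0.005     ] expect x .055
0.69 [0.47763223 0.05486331 0.02      ]
0.52 [0.62003222 0.1715053  0.02      ]
0.51 [0.54333851 0.30925242 0.02      ]
0.45 [0.53288548 0.17157048 0.02      ]
the job is handed in; nothing more can be done
done
```

I put the steel bush into the brass tin. I then slid the gauge's blade flat along the bed into the gap until its shoulders stopped against the cheeks. After that I released it, backed the arm off clear, and handed the job in at about 20 s of the 62 s allowed.

- **Bush:** it stands in the tin at about (0.543, 0.309). The tin's centre is about (0.546, 0.308).
- **Gauge:** the plate's rear edge measured 53.9 mm from the bed's front edge, against 55 mm nominal, so the shoulders are within about 1 mm of home. The picture showed it centred and square to the cheeks.
- **Force:** at the moment of contact the push along the gap was only about 10 N at the wrist, against the 60 N limit.
- **Bystanders:** I never touched the oil bottle, the wrench, the jar or the pink look-alikes. I did not measure their positions again at the end.

No check failed or disagreed.

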